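Change gear on the feed unit and lock the selector

TASK

Change the gear of the feed unit on the bench: pull its sprung black selector knob straight up out of its notch, turn it counter-clockwise (seen from above) and find the next notch by feel so that the knob snaps fully home there. Then push the steel keeper slide all the way in over the knob's round flange to lock it, and let go. Do not force the knob or the keeper, and leave the things lying about where they are.

Things in the scene. Friction and masses are not known exactly. Their poses are not given: they have to be found in the camera images.
- gearbox: The feed unit's green housing, fixed to the bench; 200 x 200 mm, top face 90 mm above the table, grey motor on its +x side, black rubber roller on its +y side. Origin: on the table, straight below the knob's axis; x points to the motor, y to the roller, z up. The housing top runs from x -60 to 140 mm and y -130 to 70 mm.
- knob_grip (a point): Selector knob, black plastic: a bar grip 48 mm long, 14 mm thick, 36 mm tall, over a round flange 72 mm across. This point is on the knob's vertical axis at the height to grip, 14 mm below the bar's top (the bar is at 24 to 60 mm above the housing top when home; the flange is at 10 to 16 mm, the point at 46 mm). Its x axis runs along the bar, its y axis across it, z up.
- knob_lift (a joint): How far the knob is pulled up (m): 0 = fully home in a notch, 0.014 = end of the stroke. A spring pulls it down with about 6 N at home and 10 N at the top. A pin under the flange clears the notch at 0.008 (8 mm); set down between notches it rests on the collar at about 0.0075 and stays put by friction; turned on, it snaps down by itself when the pin meets the notch. A turn within a notch is stopped hard by its walls.
- knob_turn (a joint): Angle of the knob (rad), counter-clockwise from above positive; 0 = the old notch, where it starts. The only other notch lies somewhere between 0.90 and 1.42 rad; it differs each time, cannot be seen under the flange and gives about 0.05 rad of play either way. The knob cannot turn beyond 1.7 rad. Turning on the collar takes about 0.1 N m.
- pin: Steel pin, 6 mm thick with a flat tip, fixed under the knob's flange, 24 mm off the knob's axis along the knob's own x axis; hidden. Origin on the knob's axis at the height of the housing top when the knob is home. More than 30 N on this pin, sideways against a notch wall or down on the collar, is forcing it.
- keeper_tab (a point): Upright steel tab of the keeper slide, 30 mm wide along the gearbox x axis, 10 mm thick along y, standing 20 to 54 mm above the housing top. This point is at the tab's centre in plan, 38 mm above the housing top. It starts about 90 mm from the knob's axis on the gearbox's -y side. Its 4 mm plate (18 to 22 mm above the housing top) goes ahead of the tab towards the knob and slides over the flange; it passes only if the knob is fully home.
- keeper (a joint): Travel of the keeper slide (m) along the gearbox's +y axis, towards the knob: near 0 = drawn back, 0.025 = fully in, against its stop. Slides with about 3 N of friction; more than 40 N on the tab is forcing it.
- offcut: Bystander: light wood block 40 x 26 x 20 mm lying on the housing, near the motor; origin at its underside.
- bearing: Bystander: steel bearing ring 40 mm across, 12 mm tall, lying on the housing, near the motor; origin at its underside.
- glue: Bystander: yellow bottle, 60 mm across, 150 mm tall; origin at its underside.
- mug: Bystander: white mug, 80 mm across, 90 mm tall; origin at its underside.
- tape: Bystander: roll of paper tape, 100 mm across, 25 mm tall; origin at its underside.
- mallet: Bystander: hammer lying on the table.
- driver: Bystander: screwdriver lying on the table.
- block: Bystander: wood block 90 x 60 x 35 mm; origin at its underside.

How it is judged:
On the way, in this order (a step that is already met when the one before it is completed fails the run):
1. the knob is pulled up clear of the old notch (more than 7.5 mm) (value of joint knob_lift above 0.0075 m), for 0.05 s.
2. the knob has snapped fully home (within 1.5 mm) in the new notch (value of joint knob_lift below 0.0015 m and value of joint knob_turn above 0.75 rad), for 0.2 s.
3. the keeper is fully in (at least 22 mm of 25) (value of joint keeper above 0.022 m), for 0.2 s.
At the end, for the whole second after the job is handed in: The knob is fully home in the new notch (within 1.5 mm, turned more than 0.75 rad), the keeper is pushed at least 22 mm of its 25 mm in, everything at rest (all of step 2 and value of joint keeper above 0.022 m and velocity of joint knob_turn below 0.05 rad/s and velocity of joint keeper below 0.01 m/s); the robot touches nothing.
It fails at once if more than 30 N on the knob's pin: the knob is forced against a notch wall or down on the collar (contact force between pin and anything else above 30 N).
It fails at once if the keeper slide is pushed or squeezed with more than 40 N (contact force between anything else and keeper_c1 above 40 N).
It fails at once if a bystander is moved by more than 30 mm (distance of any of offcut, bearing, glue, mug, tape, mallet, driver, block from where it was at the start of the episode above 0.03 m).
It also fails if it takes over 58 s, if anything falls off the work surface, if the arm or the gripper's body presses on something with over 40 N, if the wrist force passes 120 N, or if a joint passes its speed limit or range.

ROBOT

A 6-joint arm with a two-finger parallel gripper is mounted at the origin on the work surface. World frame = base frame: x ahead of the robot, y to its left, z up, the work surface at z = 0. Lengths are in m, angles in rad, forces in N, time in s.
With the tool pointing down it reaches from about 0.425 to 0.925 m from the base axis. Payload 12.5 kg.
Tool frame: the origin (TCP) lies on the mounting face of the last link; the fingertips stand 173 mm ahead of it and the grasp point (between the pads) lies 155 mm ahead of it; z points along the fingers, y is the line along which they close (so a half turn about z gives the same grasp; the last joint's range is limited). The gripper opens to 85 mm and grips with 20 to 120 N. Pads are 22 mm wide; open, the fingers measure 114 mm over their backs; the gripper's body (76 mm by 85 mm) begins 54 mm behind the grasp point. The pads swing forward as they close: fully open they stand 13 mm farther back than shut.
Start: joints at [1.064, 0.491, 1.559, -0, 1.092, -0.106], TCP at [0.244, 0.575, 0.405] pointing down, gripper open.
Joint ranges: [-3.1, 3.1], [-0.84, 2.19], [0.05, 2.79], [-1.13, 4.28], [0.06, 2.93], [-2.69, 2.69]. Speed limits (rad/s): [2.22, 2.22, 2.79, 3.14, 3.14, 3.14].

INTERFACE

Orientations are given as a unit quaternion [x, y, z, w].
In Python, from station import env gives the robot as it stands. Calls block until the motion is done:
- env.move_pose(position, orientation): joint-space move of the TCP to a pose.
- env.move_linear(position, rot=None, rate=0.15, contact_N=None): straight line of the TCP; rot=None keeps the orientation; rate is the mean speed in m/s. With contact_N (N) it stops when the force on the tool has changed by that much, and returns True; else False.
- env.goto_joints(angles): joint-space move.
- env.set_gripper(opening, effort=None): finger opening in m; effort is the grip in N (None keeps the last); returns when the fingers have stopped.
- env.dwell(seconds).
- env.inverse_kinematics(position, orientation): joint angles nearest the present ones, or None.
- env.camera(name): name is "scene" or "top"; returns a dict with "frame" (384x512x3 uint8, red, green, blue), "depth" (384x512 float32, m along the optical axis (not along the pixel's ray), 0 where there is no reading), "fx", "fy", "cx", "cy" (pixels), "origin" and "attitude" of the camera in the world. Camera axes: x right, y down, z forward; pixel columns grow to the right and rows downward; lengths in m; the calibration is good to about 2 mm. A picture is of the moment at which its call begins.
A pose or a line that the arm cannot do raises env.Unreachable and nothing moves.
- env.finish_job(): hands the job in; it is judged then, once.
Readings, each from a call of its own:
- env.get_clock(): time.
- env.get_q(): joint angles.
- env.get_joint_velocities(): joint speeds.
- env.get_effort(): joint torques, N m.
- env.get_eef_pos(): TCP position.
- env.get_eef_rot(): TCP orientation.
- env.get_ft_force(): force on the tool from outside, world axes, zero at the start.
- env.get_moment(): the same for the moment, N m.
- env.get_grip_width(): finger opening in m.
- env.get_finger_force(): force on a finger pad.
Only numpy, scipy, OpenCV 4.12 (cv2) and the standard library are available. Lean on these libraries where they do the work, as an engineer would, in place of code of your own. Each camera call takes 0.05 s, during which the arm holds its last target. There are 200 camera calls.

## Working session

There is one attempt and no reset: what is moved stays moved. The work goes in short steps, each a Python script; the robot and the scene stay as the last script left them, time stands still between calls to the robot, and variables do not carry over. Pictures are saved under pics/ and viewed, at most 10 in all, crops included, and the job is handed in when it is done.

```bash
mkdir -p pics; ls
python3 - <<'E'
from station import env
import cv2,numpy as np
for n in("top","scene"):
    c=env.camera(n); cv2.imwrite(f"pics/{n}0.png",c["frame"][:,:,::-1]); np.savez(f"pics/{n}0.npz",**c)
    print(n,c["fx"],c["cx"],c["cy"],c["origin"],c["attitude"])
print(env.get_eef_rot(),env.get_clock(),env.get_ft_force())
E
```

```text
pics
top 358.5822587461891 254.28940549378203 190.11797407244063 [0.38319758 0.035709   1.48103456] [ 0.71570709 -0.69647319  0.04300507 -0.02896609]
scene 431.49657117552556 250.83582308207457 188.34380241290853 [ 1.06812655 -0.44818579  1.26484432] [ 0.86976375  0.40858243 -0.11799766 -0.25029577]
[ 1.99064821e-01  9.79986191e-01 -4.88456420e-04 -1.52623490e-04] 0.1 [-0.08459144  1.23667169 -0.24346663]
```

View pics/top0.png

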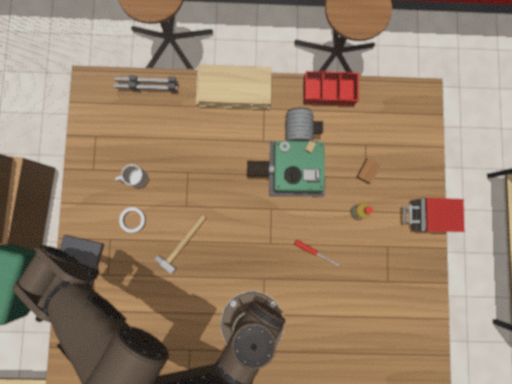

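View pics/scene0.png

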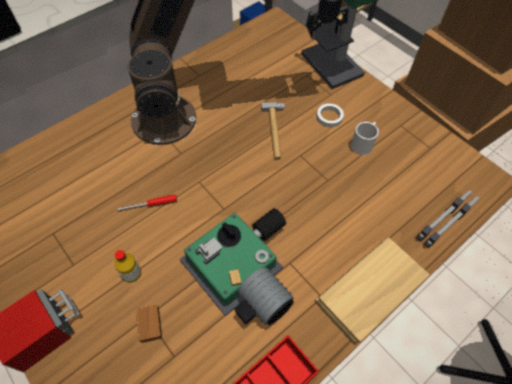

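The top view shows the housing at (270–325, 140–195), knob at (292,175), keeper at (311,174), and motor at the top (+x). The scene view shows the knob at (229,232) and keeper at (208,248).

```bash
cat > h.py <<'E'
import numpy as np,cv2
from scipy.spatial.transform import Rotation as R
def cloud(c):
    d=c["depth"]; v,u=np.mgrid[:d.shape[0],:d.shape[1]]
    p=np.stack([(u-c["cx"])/c["fx"]*d,(v-c["cy"])/c["fy"]*d,d],-1)
    return p@R.from_quat(c["attitude"]).as_matrix().T+c["origin"]
E
python3 - <<'E'
from h import *
for n,b in(("top",(262,132,335,205)),("scene",(175,200,295,325))):
    c=dict(np.load(f"pics/{n}0.npz")); p=cloud(c); f=c["frame"].astype(int)
    g=(f[...,1]>f[...,0]+25)&(f[...,1]>f[...,2]+10)&(abs(p[...,2]-.09)<.008)&(c["depth"]>0)
    g[:, :b[0]]=0; g[:,b[2]:]=0; g[:b[1]]=0; g[b[3]:]=0
    q=p[g][:,:2].astype(np.float32); r=cv2.minAreaRect(q); print(n,"housing",r,np.median(p[g][:,2]))
    box=np.zeros_like(g); box[b[1]:b[3],b[0]:b[2]]=1
    C=np.array(r[0])
    for nm,lo,hi in(("bar",.143,.156),("tab",.135,.1475),("flange",.098,.110)):
        m=box&(p[...,2]>lo)&(p[...,2]<hi)&(np.hypot(p[...,0]-C[0],p[...,1]-C[1])<.11)
        dark=f.max(-1)<70
        m&= dark if nm!="tab" else ~dark
        q=p[m]; 
        if len(q)>3:
            print(nm,len(q),q.mean(0),cv2.minAreaRect(q[:,:2].astype(np.float32)))
    x0,y0,x1,y1=b
    cv2.imwrite(f"pics/{n}c.png",cv2.resize(c["frame"][y0:y1,x0:x1,::-1],None,fx=5 if n=="scene" else 7,fy=5 if n=="scene" else 7,interpolation=cv2.INTER_CUBIC)[:600])
E
python3 - <<'E'
import cv2,numpy as np
a=cv2.imread('pics/topc.png');b=cv2.imread('pics/scenec.png')
a=cv2.resize(a,(395,395));b=cv2.resize(b,(395,395));cv2.imwrite('pics/both.png',np.hstack([a,b]))
E
```

```text
top housing ((0.6295654773712158, -0.1646159291267395), (0.19800998270511627, 0.19209465384483337), 1.2939884662628174) 0.08945382321977235
bar 41 [ 0.58722842 -0.13586149  0.14892384] ((0.5885688066482544, -0.1348414570093155), (0.0467941015958786, 0.01213796902447939), 1.8647198677062988)
tab 19 [ 0.58971922 -0.22593596  0.14169398] ((0.5887517929077148, -0.22588427364826202), (0.029258614405989647, 0.008130216971039772), 0.35423997044563293)
flange 121 [ 0.58697181 -0.13505909  0.10517643] ((0.5883172750473022, -0.13616052269935608), (0.056406132876873016, 0.05774100497364998), 72.88732147216797)
scene housing ((0.6324904561042786, -0.1699965000152588), (0.1986788958311081, 0.19972768425941467), 1.0817877054214478) 0.09033154604035065
bar 77 [ 0.5937915  -0.14101342  0.14954835] ((0.5923943519592285, -0.14074453711509705), (0.04513179138302803, 0.014714885503053665), 2.9515113830566406)
tab 42 [ 0.59208222 -0.2283382   0.1427303 ] ((0.5865467190742493, -0.18455451726913452), (0.028397459536790848, 0.10320822149515152), 6.673133850097656)
flange 285 [ 0.59775058 -0.15104454  0.10602346] ((0.5943700671195984, -0.17447376251220703), (0.06732285022735596, 0.14012940227985382), 4.434953689575195)
```

View pics/both.png

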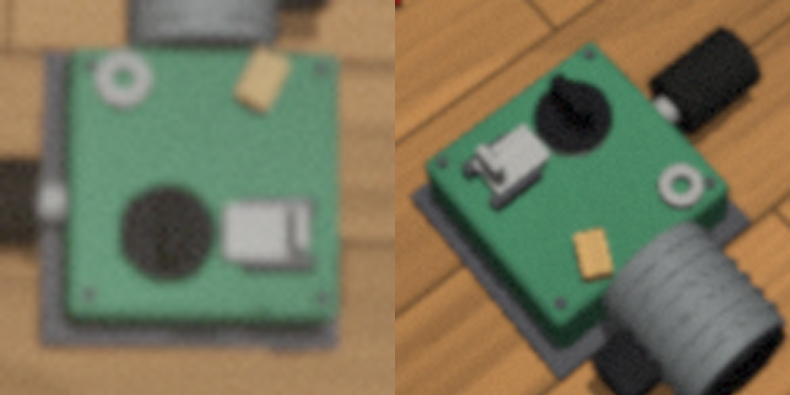

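Seen close up, the bar lies along +x and the keeper is on the −y side. Both cameras agree on the knob axis to about 5 mm, near (0.590, −0.138) with a yaw of about 0.03. I'll move above it and grip.

```bash
cat >> h.py <<'E'
def down(yaw): return (R.from_euler('z',yaw)*R.from_quat([1,0,0,0])).as_quat()
YAW=0.028; GZ=.291
def rd(env,t=""): print(t,"t%.1f"%env.get_clock(),"p",np.round(env.get_eef_pos(),4),"F",np.round(env.get_ft_force(),1),"M",np.round(env.get_moment(),2),"w%.4f"%env.get_grip_width(),"ff",np.round(env.get_finger_force(),1))
E
python3 - <<'E'
from h import *
from station import env
P=[.590,-.138]
best=None
for off in(0,np.pi,-np.pi):
    js=[env.inverse_kinematics(P+[GZ],down(YAW+off+a)) for a in(0,.8,1.65)]
    print(off,[None if j is None else np.round(j,2) for j in js])
    if all(j is not None for j in js):
        m=max(abs(j[5]) for j in js)
        cont=max(abs(np.diff([j[5] for j in js])))
        if cont<1.2 and (best is None or m<best[0]): best=(m,off)
print(best); off=best[1]
env.move_pose(P+[GZ+.08],down(YAW+off)); rd(env,"above")
env.move_linear(P+[GZ],rate=.08,contact_N=8); rd(env,"down")
env.set_gripper(.030,20); rd(env,"part")
env.set_gripper(.0,20); rd(env,"grip")
open("off","w").write(str(off))
E
```

```text
0 [array([-0.34,  0.59,  1.72, -0.  ,  0.83,  1.2 ]), array([-0.34,  0.59,  1.72, -0.  ,  0.83,  0.4 ]), array([-0.34,  0.59,  1.72, -0.  ,  0.83, -0.45])]
3.141592653589793 [array([-0.34,  0.59,  1.72, -0.  ,  0.83, -1.94]), None, None]
-3.141592653589793 [array([-0.34,  0.59,  1.72, -0.  ,  0.83, -1.94]), None, None]
(np.float64(1.2040535994763406), 0)
above t2.9 p [ 0.5902 -0.1373  0.371 ] F [0.6 0.1 0.3] M [-0.   -0.01  0.02] w0.0854 ff 0.0
down t4.0 p [ 0.5901 -0.138   0.2915] F [0.3 1.  0.2] M [-0.05 -0.02 -0.02] w0.0856 ff 0.0
part t4.6 p [ 0.59  -0.138  0.291] F [ 0.8  0.3 -0.3] M [-0.05 -0.    0.  ] w0.0299 ff 0.0
grip t4.9 p [ 0.5901 -0.1385  0.2912] F [-0.6 -5.4  1.7] M [-0.87  0.09  0.02] w0.0139 ff 24.4
```

Run:
```python
from h import *
from station import env
env.move_linear([.590,-.139,GZ],rate=.02); rd(env,"shift")
F=env.get_ft_force()
y=-.139 + float(np.clip(F[1]*1e-3/5,-.001,.001))
env.set_gripper(.0,45)
env.move_linear([.590,y,GZ],rate=.02); rd(env,"shift2")
for d in(.004,.008,.0105):
    env.move_linear([.590,y,GZ+d],rate=.02); rd(env,"lift")
```

```text
shift t5.2 p [ 0.59   -0.1389  0.2912] F [-0.1 -0.4  3.9] M [ 0.    0.07 -0.01] w0.0135 ff 24.7
shift2 t5.6 p [ 0.59   -0.1389  0.2912] F [-1.1  0.8  4.6] M [ 0.26  0.16 -0.01] w0.0135 ff 49.3
lift t6.0 p [ 0.59   -0.139   0.2945] F [ 3.6  0.9 -8.1] M [ 0.28 -0.61 -0.02] w0.0134 ff 47.2
lift t6.3 p [ 0.59   -0.1389  0.299 ] F [  4.3   2.2 -10.1] M [ 0.37 -0.58 -0.07] w0.0135 ff 47.0
lift t6.6 p [ 0.5899 -0.139   0.3016] F [  3.8   2.  -10.4] M [ 0.53 -0.6  -0.02] w0.0133 ff 46.9
```

The lift force matches the spring, so the knob is up about 10 mm. Next I'll turn it to 0.8 rad while watching the side forces.

```bash
cat >> h.py <<'E'
def turn(env,P,z,a):
    j=env.inverse_kinematics([P[0],P[1],z],down(YAW+a)); env.goto_joints(j)
E
python3 - <<'E'
from h import *
from station import env
P=np.array([.590,-.139]); z=GZ+.0105
for a in(.1,.3,.55,.8):
    turn(env,P,z,a); rd(env,a)
    F=env.get_ft_force()
    if np.hypot(F[0],F[1])>25 or abs(env.get_moment()[2])>.5: print("stop");break
E
```

```text
0.1 t6.8 p [ 0.5899 -0.139   0.3014] F [  2.8   2.5 -10.3] M [ 0.55 -0.59  0.04] w0.0133 ff 46.8
0.3 t7.2 p [ 0.5899 -0.1389  0.3014] F [  3.2   2.7 -10.4] M [ 0.68 -0.55  0.08] w0.0132 ff 46.8
0.55 t7.5 p [ 0.5899 -0.1389  0.3014] F [  2.    3.5 -10.6] M [ 0.71 -0.41  0.04] w0.0137 ff 46.8
0.8 t7.8 p [ 0.5899 -0.1389  0.3014] F [  1.1   4.5 -10.1] M [ 0.85 -0.24  0.01] w0.0130 ff 46.8
```

Run:
```python
from h import *
from station import env
P=np.array([.590,-.139]); z=GZ+.0105
for k in range(7):
    z-=.0005; env.move_linear([*P,z],rate=.02); F=env.get_ft_force(); print(round(z-GZ,4),np.round(F,1))
    if F[2]>-4: break
env.set_gripper(.0160,20); rd(env,"loose")
z-=.003; env.move_linear([*P,z],rate=.03); rd(env,"lowered")
m0=env.get_moment()[2]
a=.80; hit=False
while a<1.75 and not hit and env.get_clock()<30:
    for i in range(3):
        a+=.015; turn(env,P,z,a); m=env.get_moment()[2]-m0
        print("%.3f:%.2f"%(a,m),end=" ")
        if abs(m)>.25: hit=True;break
    turn(env,P,z,a-.05)
print(); rd(env,"end"); print(hit,a)
open("a","w").write(f"{a} {z}")
```

```text
0.01 [  0.6   4.7 -11.1]
0.0095 [  0.1   5.  -10.1]
0.009 [  0.1   5.4 -10.4]
0.0085 [ 0.2  5.1 -9.7]
0.008 [-0.8  5.1 -7.3]
0.0075 [-1.   5.5 -2.6]
loose t9.6 p [ 0.5902 -0.1394  0.2994] F [0.1 0.2 0.9] M [ 0.06  0.07 -0.01] w0.0160 ff 0.2
lowered t9.8 p [ 0.5902 -0.1393  0.2957] F [ 1.1 -0.6  1.4] M [-0.14 -0.08 -0.02] w0.0162 ff 0.7
0.815:0.02 0.830:0.03 0.845:0.01 0.860:0.08 0.875:-0.06 0.890:-0.05 0.905:-0.07 0.920:-0.11 0.935:-0.06 0.950:0.05 0.965:-0.03 0.980:-0.11 0.995:0.04 1.010:-0.02 1.025:-0.09 1.040:-0.02 1.055:0.00 1.070:-0.03 1.085:0.07 1.100:-0.03 1.115:-0.01 1.130:0.05 1.145:-0.02 1.160:0.02 1.175:0.06 1.190:-0.07 1.205:0.01 1.220:0.03 1.235:-0.03 1.250:-0.06 1.265:-0.10 1.280:-0.30 
end t20.6 p [ 0.59   -0.139   0.2955] F [-0.5  1.5  0.6] M [ 0.18  0.13 -0.01] w0.0163 ff 0.5
True 1.2799999999999985
```

The moment rose at 1.28 rad after staying flat, which suggests a notch wall. I'll open, retreat to behind the keeper and look.

Run:
```python
from h import *
from station import env
P=np.array([.590,-.139])
env.set_gripper(.05); p=env.get_eef_pos(); env.move_linear([p[0],p[1],GZ+.09],rate=.2)
u=np.array([-np.sin(YAW),np.cos(YAW)])
Q=P-u*.19
env.move_pose([*Q,GZ+.09],down(YAW+np.pi/2)); rd(env)
for n in("top","scene"):
    c=env.camera(n); np.savez(f"pics/{n}1.npz",**c); p=cloud(c); f=c["frame"]
    m=(np.hypot(p[...,0]-P[0],p[...,1]-P[1])<.036)&(p[...,2]>.1)&(c["depth"]>0)
    q=p[m]; s=np.sort(q[:,2]); print(n,len(q),"top z",s[-12:].round(4), "flange med",np.median(s[s<.118]))
    t=q[q[:,2]>s[-3]-.006]; r=cv2.minAreaRect(t[:,:2].astype(np.float32)); print(r)
    c0=dict(np.load(f"pics/{n}0.npz")); p0=cloud(c0); m=(np.hypot(p0[...,0]-P[0],p0[...,1]-P[1])<.036)&(p0[...,2]>.1); s=np.sort(p0[m][:,2]); print(" before",s[-12:].round(4),np.median(s[s<.118]))
cs=[np.load(f"pics/{n}1.npz")["frame"] for n in("top","scene")]
a=cs[0][130:210,255:355]; b=cs[1][200:300,160:285]
cv2.imwrite("pics/b1.png",np.hstack([cv2.resize(x,(395,316),interpolation=cv2.INTER_CUBIC) for x in(a,b)])[:,:,::-1])
```

```text
t22.4 p [ 0.5954 -0.3282  0.3797] F [-0.3  0.7 -0.1] M [ 0.    0.03 -0.02] w0.0498 ff 0.0
top 250 top z [0.1511 0.1512 0.1512 0.1521 0.1522 0.1525 0.1528 0.1529 0.153  0.1536
 0.1538 0.1551] flange med 0.1053221884665323
((0.5875753164291382, -0.13700023293495178), (0.04541848227381706, 0.012250709347426891), 67.67289733886719)
 before [0.1502 0.1503 0.1505 0.1509 0.1513 0.1514 0.1515 0.1523 0.1537 0.1538
 0.1538 0.1544] 0.10573207288978503
scene 409 top z [0.1518 0.1519 0.1519 0.152  0.152  0.1521 0.1521 0.1523 0.1531 0.1535
 0.1537 0.1541] flange med 0.10663302626218651
((0.590668261051178, -0.14017978310585022), (0.046481646597385406, 0.014727822504937649), 66.93773651123047)
 before [0.1525 0.1525 0.1525 0.153  0.1533 0.1533 0.1535 0.1538 0.1538 0.1541
 0.1544 0.1546] 0.10682996806835965
```

View pics/b1.png

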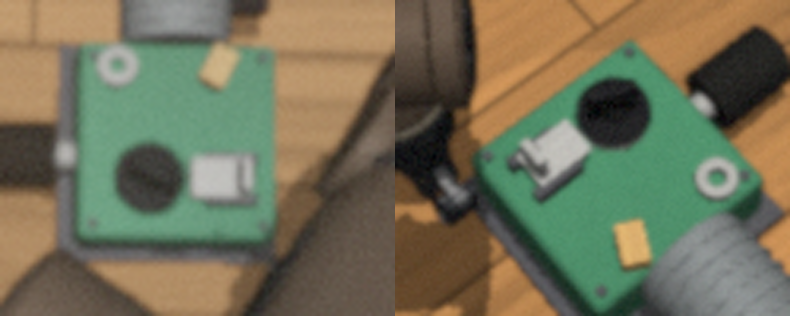

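The knob is fully home: bar and flange heights match the start within 1 mm, and the bar is at about 67° (1.15 rad). Next I'll push the keeper.

Run:
```python
from h import *
from station import env
P=np.array([.590,-.139]); u=np.array([-np.sin(YAW),np.cos(YAW)])
env.set_gripper(0,20)
D=lambda d,z:[*(P-u*d),z]
env.move_linear(D(.130,GZ+.09),rate=.15)
env.move_linear(D(.130,GZ),rate=.12,contact_N=8); rd(env,"down")
c=env.move_linear(D(.100,GZ),rate=.02,contact_N=14); rd(env,c)
d=.100
while not c and d>.065:
    d-=.003; c=env.move_linear(D(d,GZ),rate=.015,contact_N=12); print(d,c,np.round((P-env.get_eef_pos()[:2])@u,4),np.round(env.get_ft_force(),1))
rd(env,"end")
```

```text
down t24.4 p [ 0.5938 -0.2692  0.2916] F [ 0.1 -0.5  0.8] M [ 0.04  0.04 -0.02] w-0.0000 ff 0.0
False t26.1 p [ 0.5928 -0.239   0.291 ] F [ 1.5 -2.  -0.2] M [-0.31 -0.26  0.04] w-0.0001 ff 1.1
0.097 False 0.0968 [ 1.2 -0.3  0.7]
0.094 False 0.0938 [ 0.2 -0.5  0.5]
0.091 False 0.0908 [-0.1 -0.9  1.2]
0.088 False 0.0879 [-0.7 -1.2  0.6]
0.08499999999999999 False 0.0848 [ 0.5 -0.4 -0.1]
0.08199999999999999 False 0.0826 [-0.1 -7.4 -1.3]
0.07899999999999999 True 0.0822 [-1.1 -4.1  2.7]
end t28.4 p [ 0.5922 -0.2212  0.291 ] F [-1.1 -4.1  2.7] M [-0.72  0.07 -0.02] w-0.0001 ff 2.3
```

Run:
```python
from h import *
from station import env
P=np.array([.590,-.139]); u=np.array([-np.sin(YAW),np.cos(YAW)])
env.move_linear([*(P-u*.12),GZ],rate=.08); env.move_linear([*(P-u*.12),GZ+.1],rate=.2); env.move_linear([*(P-u*.22),GZ+.1],rate=.2); rd(env)
for n in("top","scene"):
    for k in(0,1):
        c=env.camera(n) if k else dict(np.load(f"pics/{n}0.npz")); p=cloud(c)
        r=p[...,:2]-P; y=r@u; x=r@np.array([u[1],-u[0]])
        m=(abs(x)<.02)&(y>-.105)&(y<-.04)&(p[...,2]>.133)&(p[...,2]<.16)
        b=(np.hypot(x,y)<.03)&(p[...,2]>.14)
        print(n,k,m.sum(),y[m].mean().round(4),"knob top",np.median(p[b][:,2]).round(4))
    if n=="scene": b=c["frame"][200:300,160:285]
    else: a=c["frame"][130:210,255:355]
cv2.imwrite("pics/b2.png",np.hstack([cv2.resize(x,(395,316),interpolation=cv2.INTER_CUBIC) for x in(a,b)])[:,:,::-1])
```

```text
t30.3 p [ 0.5961 -0.3585  0.3901] F [-0.1  0.3 -0.5] M [ 0.02 -0.01  0.02] w0.0000 ff 0.0
top 0 23 -0.0865 knob top 0.1484
top 1 23 -0.0633 knob top 0.1488
scene 0 44 -0.0917 knob top 0.1497
scene 1 43 -0.0688 knob top 0.1498
```

View pics/b2.png

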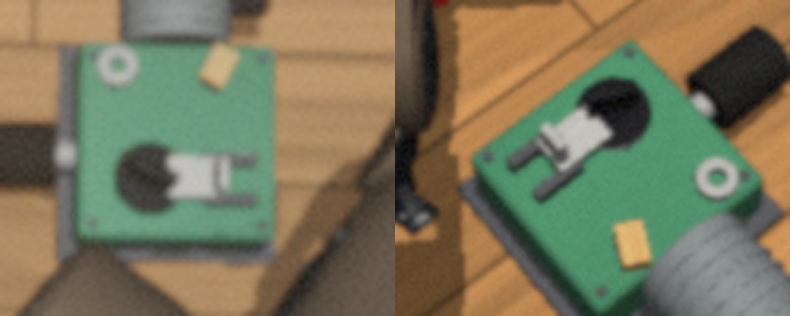

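The keeper plate now lies over the flange. The tab moved 23 mm and ended against a hard stop, the knob is home, and the arm is clear.

```bash
python3 -c "
from station import env
print(env.finish_job())"
```

```text
the job is handed in; nothing more can be done
None
```

I handed the job in at about 30 s. The knob is snapped home in the new notch at about 1.15 rad, and the keeper was pushed against its hard stop (camera-measured travel about 23 mm). The arm is clear; the hand-in call gave no verdict.

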